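# Trim the showcase light driver with the plastic tuning tool

### The arm

A 6-joint arm with a two-finger parallel gripper is mounted at the origin on the work surface. World frame = base frame: x ahead of the robot, y to its left, z up, the work surface at z = 0. Lengths are in m, angles in rad, forces in N, time in s.
With the tool pointing down it reaches from about 0.25 to 0.85 m from the base axis. Payload 12.5 kg.
Tool frame: the origin (TCP) lies on the centre line of the jaws, within the pads' length; the fingertips stand 14 mm ahead of it and the grasp point (between the pads) lies 5 mm behind it; x points along the fingers, z is the direction in which the jaws open and shut, and the axes are right-handed (so a half turn about x gives the same grasp; the last joint's range is limited). The gripper opens to 93 mm and grips with 3 to 60 N. Pads are 15 mm wide; open, the fingers measure 128 mm over their backs; the gripper's body (75 mm by 188 mm) begins 65 mm behind the grasp point.
Start: joints at [1.052, 0.351, 1.652, -0, 1.139, -0.085], TCP at [0.231, 0.499, 0.199] pointing down, gripper open.
Joint ranges: [-2.75, 2.75], [-0.79, 2.1], [0.01, 2.65], [-1.57, 4.71], [0.07, 3.14], [-2.87, 2.87]. Speed limits (rad/s): [2.22, 2.22, 2.79, 3.14, 3.14, 3.14].

### API

Orientations are given as a 3x3 rotation matrix whose columns are the frame's x, y, z axes.
In Python, from workcell import manip, viewer, finish_job gives the robot as it stands.
- The arm moves only by the shell command python3 -m pendant 'ROWS' [OPENING]. ROWS is JSON, one flat list of numbers, 4 for each row, row after row: the shift along the world's x, y, z in m, then the turn about the world's z in degrees. In form: [dx, dy, dz, yaw, dx, dy, dz, yaw, ...]. A call has 1 to 12 rows; each row shifts and turns the commanded pose from where the row before left it; what a row does not reach is not made up. A row lasts 1/8 s, in which the tool goes at most 62.5 mm and 10.7 degrees, less where a joint would pass 70% of its speed; a pose out of reach is approached as far as the arm can. A call with a gripper value outside its range is refused whole. OPENING is the finger opening in m, from 0 to 0.093, set as the call begins (- or left out, the last holds). The fingers move at their own pace and stop on an object; the grip force is fixed at half the most. Time passes only in rows, so rows that do not move let the fingers close. It gives the time, the measured TCP pose, the force and the opening at its end, in the units of the state.
- manip.get_obs(): the state, without advancing time (a new reading comes with each control period).
- viewer.read_camera(name): name is "scene" or "top" or "wrist"; returns the picture (480x640x3 uint8, red, green, blue); there is no depth.
- viewer.calibration(name): a dict with "K" (3x3 intrinsics, pixels), "k1" (the pictures are not rectified: a ray, as slopes to the right and down, at radius r is drawn at 1 + k1 r^2 times it, then the intrinsics apply), "world_from_camera" (4x4, takes a point from camera to world coordinates). Camera axes: x right, y down, z forward; pixel columns grow to the right and rows downward; lengths in m; the calibration is good to about 2 mm. A picture is of the moment at which its call begins: read the wrist's pose just before it. calibration takes no time and is no camera call; for the wrist camera it gives the pose at the moment of the call.
- finish_job(): hands the job in, once; it reports no verdict.
The state is a dict: "clock": time; "joints": joint angles; "dq": joint speeds; "joint_efforts": joint torques, N m; "position": TCP position; "tool_rot": TCP orientation; "contact_force": force on the tool from outside, world axes, zero at the start; "ft_torque": the same for the moment, N m; "finger_gap": finger opening in m.
Only numpy, scipy, OpenCV 4.12 (cv2) and the standard library are available. Lean on these libraries where they do the work, as an engineer would, in place of code of your own. Each camera call takes 0.05 s, during which the arm holds its last target.

### The job

Take the orange plastic tuning tool out of its wooden stand, put its blade down the hole in the white light driver, feel for the slot of the recessed trimmer screw and turn the screw clockwise until the black pointer stands in the green band, without running on into the red. Press gently: the trimmer is delicate. Then put the tool back upright in its stand, fully down, and let go; leave everything else on the desk where it is.

Things in the scene. Friction and masses are not known exactly. Their poses are not given: they have to be found in the camera images.
- tuner: Plastic tuning tool, 60 g, 115 mm long, upright in its stand at the start, at any yaw. Origin at the centre of the blade's lower end, z up along the tool. From the bottom: white blade 14 mm wide (its x) x 3 mm thick (its y), 8 mm tall; round white shank 14 mm across up to 45 mm; flange 30 mm across from 45 to 50 mm; square orange handle 20 x 20 mm (faces along its x and y) from 50 to 115 mm.
- tuner_tip (a point): Centre of the blade's lower end (the tool's origin), axes as the tool. A white stripe on the handle's top shows the blade's direction. Pressed on the screw at some 5 N and slowly turned, the blade meets the slot: the screw springs up round it and the push falls away, or at least the pointer follows; lower on until the push returns. Blade and slot have about 0.15 rad of play either way, the grip some more.
- tuner_grip (a point): On the tool's axis 84 mm above the blade's end: a good height to grip the square handle.
- stand: Fixed wooden block 70 x 70 x 55 mm with an upright round hole at its centre, 18 mm in diameter and 50 mm deep. Origin: centre of its underside. The tool stands in it with its flange resting on the block's top, the blade's end 45 mm below the mouth.
- stand_mouth (a point): Centre of the mouth of the stand's hole, on the block's top face, 55 mm above the desk; z up.
- driver: Fixed white light-driver housing, 150 (x) x 130 (y) x 45 mm high. Origin: centre of its underside. On its flat top, round the bore, a dial of 45 mm radius: green band 0.24 rad wide centred on its +x direction, yellow anticlockwise of it; clockwise of it a white gap, then red (-0.35 to -0.7 rad).
- bore_mouth (a point): Centre of the bore's mouth, mid-top of the driver, 45 mm above the desk. Bore upright, 18 mm in diameter. In it, 5 to 20 mm below the mouth (not measured), the flat top of the trimmer screw fills the bore; a straight slot 5 mm wide and 5 mm deep runs right across it. The screw gives down on a spring, 4 N/mm, 10 mm travel. 4 to 6 N of push is enough; over 15 N between tool and driver ruins it.
- trim (a joint): Angle of the black pointer (45 mm long, on the driver's top), rad: 0 along the driver's +x, mid green; grows anticlockwise from above. Starts at 0.5 to 1.0 (yellow); turn clockwise to within -0.12 to 0.12. It takes 0.03 Nm and stays where left. The slot turns with it, but lies at an unknown angle of up to 0.6 rad either way to the pointer's line (not measured).
- cap: Black plastic cap, 26 mm across and 12 mm high, standing on the driver's top near its corner. Origin: centre of its underside. Leave alone.
- loupe: Dark steel loupe, 34 mm across, 28 mm high. Origin: underside. Leave alone.
- candlestick: Brass candlestick, foot 100 mm across, 190 mm high. Origin: underside. Leave alone.
- vase: Blue ceramic vase, 80 mm across, 130 mm high. Origin: underside. Leave alone.
- screwdriver: Ordinary red-handled screwdriver, about 200 mm long, lying on the desk; not the tuning tool. Leave alone.
- spotlight: Aluminium puck spotlight, 68 mm across, 22 mm high. Origin: underside. Leave alone.
Things that resemble listed ones, but are neither listed nor needed, are in the scene too. Leave any blue or purple look-alike of the tuner alone.

How it is judged:
By the outcome, as a careful person would: the job done as asked, in the order asked, and still so for the second after the job is handed in, with the robot touching nothing.
It also fails if it takes over 72 s, if anything falls off the work surface, if the arm or the gripper's body presses on something with over 40 N, if the wrist force passes 120 N, or if a joint passes its speed limit or range.

## Working session

There is one attempt and no reset: what is moved stays moved. The work goes in short steps, Python scripts to look and compute and a shell command to move; the robot and the scene stay as the last step left them, time stands still between calls to the robot, and variables do not carry over. Pictures are saved under pics/ and viewed, and the job is handed in when it is done.

```bash
ls; mkdir -p pics; python3 - <<'E'
from workcell import manip, viewer
import cv2
print(manip.get_obs())
for n in ["scene","top","wrist"]:
    c=viewer.calibration(n); print(n,c)
    cv2.imwrite(f"pics/{n}0.png",viewer.read_camera(n)[:,:,::-1])
E
```

```text
pics
{'clock': 0.0, 'joints': array([ 1.05240989e+00,  3.51242001e-01,  1.65243373e+00, -1.53108185e-05,
        1.13910041e+00, -8.45724563e-02]), 'dq': array([ 1.12324450e-03,  9.29896085e-04, -2.44725990e-04, -5.39624102e-04,
       -2.47192732e-05, -1.04920769e-03]), 'joint_efforts': array([ 3.53587011e-04, -4.97295928e+01, -2.85272795e+01,  7.00319675e-02,
        2.55671708e-02, -7.24526785e-05]), 'position': array([0.23096454, 0.49874187, 0.19799463]), 'tool_rot': array([[-5.74313548e-04, -9.07371875e-01,  4.20328384e-01],
       [-1.03488959e-03,  4.20328767e-01,  9.07371289e-01],
       [-9.99999300e-01,  8.61221545e-05, -1.18043022e-03]]), 'contact_force': array([-0.46830213, -0.14784488, -0.24806721]), 'ft_torque': array([0.02442213, 0.01711381, 0.02751268]), 'finger_gap': 0.09317051988528917}
scene {'K': array([[511.30089377,   0.        , 313.80992498],
       [  0.        , 511.30089377, 239.26690525],
       [  0.        ,   0.        ,   1.        ]]), 'k1': -0.060686640871641044, 'world_from_camera': array([[-0.52382145,  0.68717909, -0.50338453,  1.08880752],
      
[... 497 characters left out ...]
26, -0.09061289],
       [ 0.01288665, -0.05577144, -0.9983604 ,  1.30220752],
       [ 0.        ,  0.        ,  0.        ,  1.        ]])}
wrist {'K': array([[381.58788851,   0.        , 314.15281703],
       [  0.        , 381.58788851, 236.76147633],
       [  0.        ,   0.        ,   1.        ]]), 'k1': -0.006583551450081052, 'world_from_camera': array([[ 4.19521978e-01,  8.70655098e-01,  2.56828758e-01,
         1.59227787e-01],
       [ 9.07745089e-01, -4.02254779e-01, -1.19121558e-01,
         5.31593426e-01],
       [-4.03196513e-04,  2.83109155e-01, -9.59087610e-01,
         3.85774817e-01],
       [ 0.00000000e+00,  0.00000000e+00,  0.00000000e+00,
         1.00000000e+00]])}
```

View pics/scene0.png

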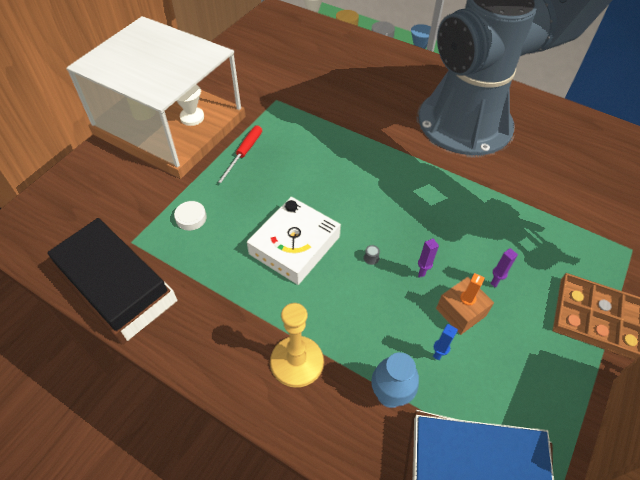

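View pics/top0.png

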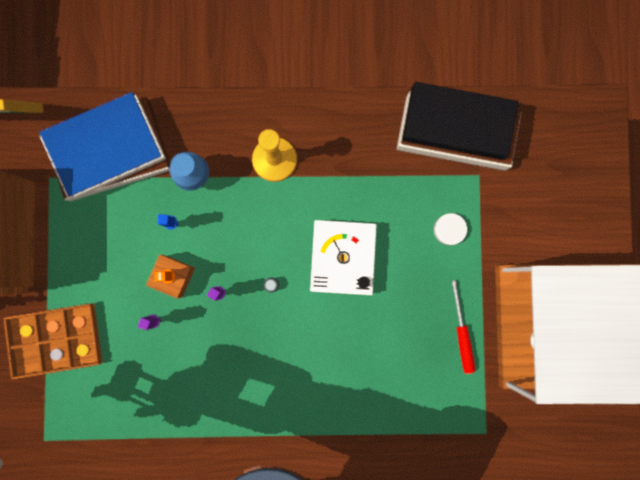

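View pics/wrist0.png

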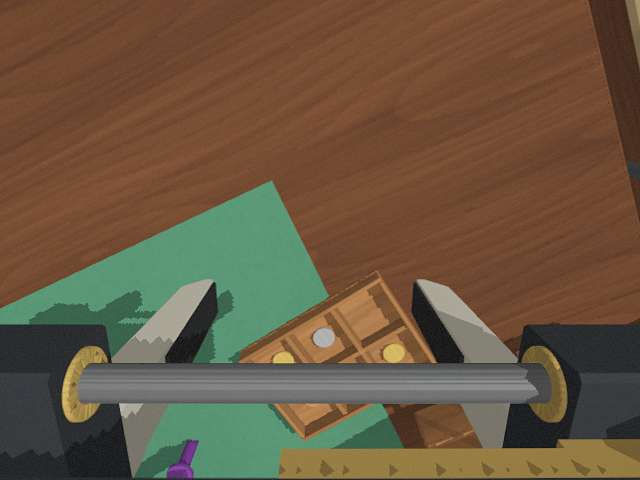

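```bash
cat > h.py <<'E'
import numpy as np, cv2
from workcell import manip, viewer
def und(c,p):
    K=c["K"];d=np.array([c["k1"],0,0,0,0.])
    return cv2.undistortPoints(np.array(p,float).reshape(-1,1,2),K,d).reshape(-1,2)
def plane(c,p,z):
    T=c["world_from_camera"];u=und(c,p)
    r=np.c_[u,np.ones(len(u))]@T[:3,:3].T;o=T[:3,3]
    return o+r*((z-o[2])/r[:,2])[:,None]
def proj(c,P):
    T=np.linalg.inv(c["world_from_camera"]);d=np.array([c["k1"],0,0,0,0.])
    return cv2.projectPoints(np.array(P,float).reshape(-1,1,3),cv2.Rodrigues(T[:3,:3])[0],T[:3,3],c["K"],d)[0].reshape(-1,2)
def crop(img,x0,y0,w,h,s,name):
    cv2.imwrite(name,cv2.resize(img[y0:y0+h,x0:x0+w],None,fx=s,fy=s,interpolation=cv2.INTER_CUBIC))
E
python3 - <<'E'
from h import *
s=cv2.imread("pics/scene0.png");t=cv2.imread("pics/top0.png")
a=cv2.resize(s[180:300,230:360],None,fx=3,fy=3,interpolation=2);b=cv2.resize(s[260:340,425:505],None,fx=4.5,fy=4.5,interpolation=2)
cv2.imwrite("pics/c1.png",np.hstack([a,b]))
a=cv2.resize(t[210:310,300:390],None,fx=4,fy=4,interpolation=2);b=cv2.resize(t[245:305,140:200],None,fx=400/60,fy=400/60,interpolation=2)
cv2.imwrite("pics/c2.png",np.hstack([a,b]))
E
```

```text
(no output)
```

View pics/c1.png

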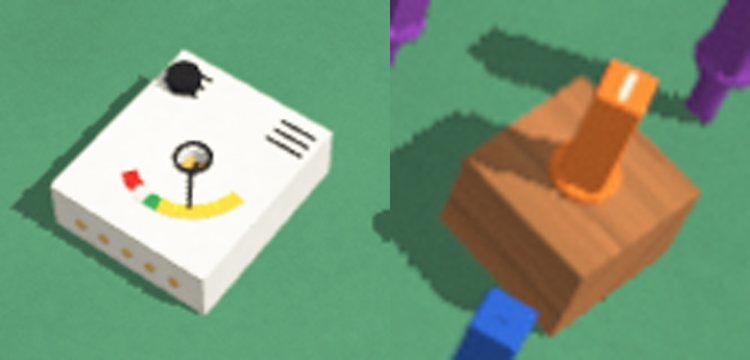

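View pics/c2.png

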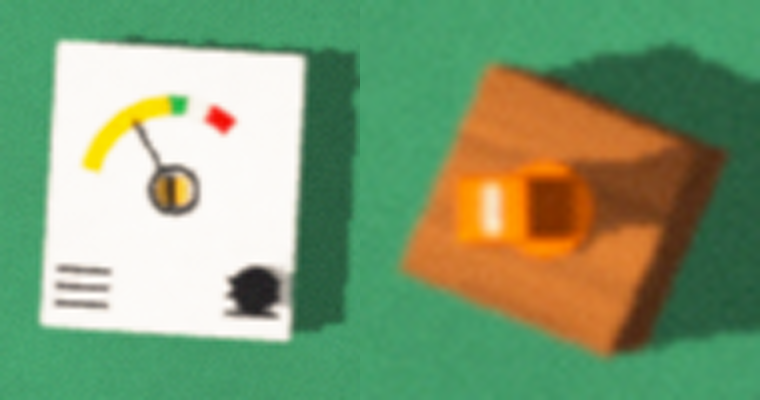

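```bash
python3 - <<'E'
from h import *
s=cv2.imread("pics/scene0.png");t=cv2.imread("pics/top0.png")
ct=viewer.calibration("top");cs=viewer.calibration("scene")
g=np.array([300,210]);
def T(p,z,o=(300,210),k=4): return plane(ct,np.array(p,float)/k+np.array(o)-0.4,z)
def S(p,z): return plane(cs,np.array(p,float)/3+np.array([230,180])-0.33,z)
def S2(p,z): return plane(cs,(np.array(p,float)-[390,0])/4.5+np.array([425,260])-0.4,z)
def T2(p,z): return plane(ct,(np.array(p,float)-[360,0])/(400/60)+np.array([140,245])-0.4,z)
np.set_printoptions(precision=4,suppress=True)
print("drv top corners T",T([[58,41],[305,56],[290,340],[41,325]],.045)[:,:2])
print("drv S",S([[184,50],[331,134],[205,280],[52,187]],.045)[:,:2])
print("bore T,S",T([[174,190]],.045),S([[192,157]],.045))
print("ptr",T([[135,122],[178,105]],.045),S([[190,207],[151,202]],.045))
print("handle top T",T2([[491,209],[460,178],[525,178],[525,243],[460,243]],.125))
print("handle top S",S2([[628,86],[616,60],[657,80],[640,115],[599,95]],.125))
print("stripe S",S2([[634,72],[622,100]],.125),"T",T2([[491,183],[491,235]],.125))
print("stand top T",T2([[493,64],[728,157],[610,355],[401,270]],.055)[:,:2])
print("stand top S",S2([[582,76],[698,193],[583,278],[467,160]],.055)[:,:2])
E
```

```text
drv top corners T [[ 0.648  -0.1043]
 [ 0.6389 -0.2353]
 [ 0.4888 -0.2252]
 [ 0.4979 -0.0941]]
drv S [[ 0.4884 -0.2244]
 [ 0.499  -0.095 ]
 [ 0.6468 -0.1049]
 [ 0.6388 -0.2337]]
bore T,S [[ 0.5684 -0.165   0.045 ]] [[ 0.5671 -0.1665  0.045 ]]
ptr [[ 0.6046 -0.1447  0.045 ]
 [ 0.6134 -0.1676  0.045 ]] [[ 0.6031 -0.1448  0.045 ]
 [ 0.6136 -0.1694  0.045 ]]
handle top T [[0.5318 0.2014 0.125 ]
 [0.541  0.2105 0.125 ]
 [0.5408 0.1915 0.125 ]
 [0.5217 0.1914 0.125 ]
 [0.5219 0.2103 0.125 ]]
handle top S [[0.5312 0.2008 0.125 ]
 [0.5222 0.1922 0.125 ]
 [0.5225 0.2096 0.125 ]
 [0.5413 0.2096 0.125 ]
 [0.5412 0.1924 0.125 ]]
stripe S [[0.5238 0.2004 0.125 ]
 [0.5386 0.2011 0.125 ]] T [[0.5395 0.2014 0.125 ]
 [0.5242 0.2013 0.125 ]]
stand top T [[0.5774 0.2184]
 [0.5477 0.1454]
 [0.4864 0.1817]
 [0.5135 0.2463]]
stand top S [[0.4861 0.1821]
 [0.5146 0.2455]
 [0.577  0.2187]
 [0.5508 0.156 ]]
```

```bash
python3 -m pendant '[0.024,-0.053,0,-4.65,0.024,-0.053,0,-4.65,0.024,-0.053,0,-4.65,0.024,-0.053,0,-4.65,0.024,-0.053,0,-4.65,0.024,-0.053,0,-4.65,0.024,-0.053,0,-4.65]' 0.05 && python3 -m pendant '[0.024,-0.053,0,-4.65,0.024,-0.053,0,-4.65,0.024,-0.053,0,-4.65,0.024,-0.053,0,-4.65,0.024,-0.053,0,-4.65,0.024,-0.053,0,-4.65,0.024,-0.053,0,-4.65,0,0,0,0,0,0,0,0]'
python3 - <<'E'
from h import *
o=manip.get_obs();print(o["clock"],o["position"],o["tool_rot"],o["joints"])
c=viewer.calibration("wrist");im=viewer.read_camera("wrist")[:,:,::-1]
cv2.imwrite("pics/w1.png",im);np.save("w1T.npy",c["world_from_camera"])
p=proj(c,[[.5684,-.1647,.045]])[0];print(p,c["world_from_camera"][:3,3])
x,y=int(p[0]),int(p[1]);x0=max(0,x-75);y0=max(0,y-75);print(x0,y0)
crop(im,x0,y0,150,150,4,"pics/w1c.png")
E
```

```text
clock: 1.02
position: [0.3996, 0.1263, 0.1987]
tool_rot: [[0.0, -0.536, 0.844], [0.0, 0.844, 0.536], [-1.0, -0.0, 0.0]]
contact_force: [1.3, 1.2, -0.3]
finger_gap: 0.0501
clock: 2.15
position: [0.5667, -0.2424, 0.1981]
tool_rot: [[-0.001, -0.001, 1.0], [0.001, 1.0, 0.001], [-1.0, 0.001, -0.001]]
contact_force: [0.6, 0.0, -0.2]
finger_gap: 0.0499
2.15 [ 0.56673418 -0.24243331  0.19805781] [[-9.43686128e-04 -1.16450338e-03  9.99998877e-01]
 [ 7.21373806e-04  9.99999061e-01  1.16518435e-03]
 [-9.99999295e-01  7.22472564e-04 -9.42845199e-04]] [-4.79824096e-01  4.72649662e-01  1.46967064e+00  2.19144263e-04
  1.20044248e+00 -4.81068378e-01]
[316.62474328 125.28603227] [ 0.56662904 -0.16415019  0.38578822]
241 50
```

View pics/w1.png

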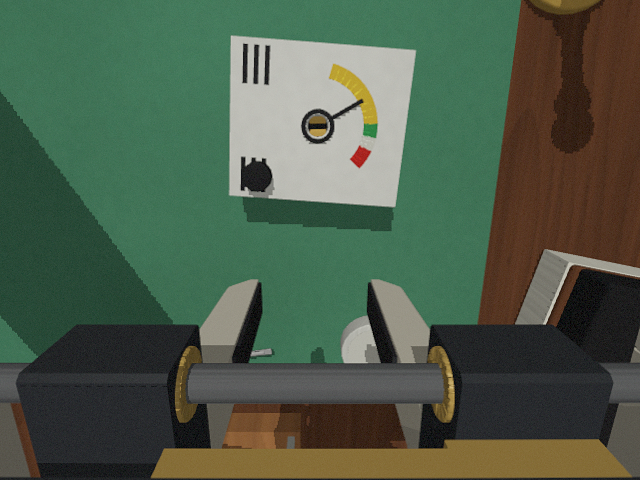

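View pics/w1c.png

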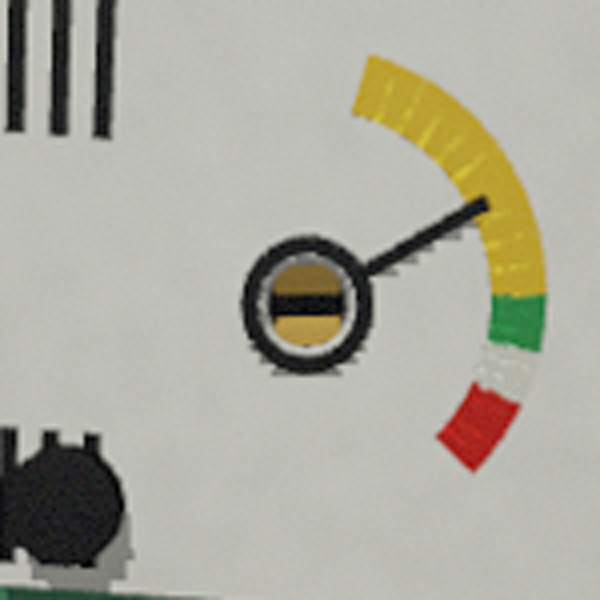

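```bash
python3 - <<'E'
from h import *
im=cv2.imread("pics/w1.png");c=viewer.calibration("wrist")
np.set_printoptions(precision=4,suppress=True)
hsv=cv2.cvtColor(im,cv2.COLOR_BGR2HSV)
print(im[118:135,318],)
g=im.max(2)
m=np.zeros_like(g);cv2.circle(m,(318,126),9,255,-1)
m=((g<70)&(m>0)).astype(np.uint8)
ys,xs=np.nonzero(m);P=np.c_[xs,ys].astype(float);W=plane(c,P,.03)[:,:2];C=W-W.mean(0);w,v=np.linalg.eigh(C.T@C);print(len(P),P.mean(0),W.mean(0),v[:,1],np.degrees(np.arctan(v[1,1]/v[0,1])),np.sqrt(w/len(P)))
# ring
m=((g<80)).astype(np.uint8);cs,_=cv2.findContours(m,cv2.RETR_CCOMP,cv2.CHAIN_APPROX_NONE)
# white lining + brass inside ring
mm=np.zeros_like(g);cv2.circle(mm,(318,126),13,255,-1)
print("bore",plane(c,[[241+308/4-.4,50+304/4-.4]],.045))
gr=((hsv[:,:,0]>50)&(hsv[:,:,0]<80)&(hsv[:,:,1]>120)).astype(np.uint8);gr[:100]=0;gr[150:]=0;gr[:,:355]=0;gr[:,385:]=0
ys,xs=np.nonzero(gr);gc=plane(c,[[xs.mean(),ys.mean()]],.045);print("green",gc)
b=plane(c,[[317.6,125.6]],.045)[0];print(b)
for n,q in (("ptr",(241+487/4-.4,50+203/4-.4)),("grn",(xs.mean(),ys.mean()))):
    d=plane(c,[q],.045)[0]-b;print(n,np.linalg.norm(d),np.arctan2(d[1],d[0]))
E
```

```text
[[ 48 102 126]
 [ 47 100 124]
 [ 48 100 121]
 [ 44  97 121]
 [ 53 106 129]
 [ 38  63  81]
 [ 22  15  11]
 [ 29  27  24]
 [ 21  21  17]
 [ 19  24  23]
 [ 21  16  16]
 [ 69 142 171]
 [ 74 153 185]
 [ 74 150 182]
 [ 73 148 178]
 [ 72 146 175]
 [ 71 147 176]]
88 [318.0682 125.9318] [ 0.5698 -0.1649] [-0.9997 -0.0232] 1.3313292101646466 [0.0013 0.0045]
bore [[ 0.5693 -0.1645  0.045 ]]
green [[ 0.6144 -0.1679  0.045 ]]
[ 0.5693 -0.1645  0.045 ]
ptr 0.042912944184357614 0.500450163625262
grn 0.045233065125546514 -0.07440945126606696
```

```bash
python3 -m pendant '[-0.0044,0.0555,0,0,-0.0044,0.0555,0,0,-0.0044,0.0555,0,0,-0.0044,0.0555,0,0,-0.0044,0.0555,0,0,-0.0044,0.0555,0,0,-0.0044,0.0555,0,0,-0.0044,0.0555,0,0,0,0,0,0,0,0,0,0]'
python3 - <<'E'
from h import *
o=manip.get_obs();print(o["position"],o["contact_force"])
c=viewer.calibration("wrist");im=viewer.read_camera("wrist")[:,:,::-1]
cv2.imwrite("pics/w2.png",im)
print(proj(c,[[.5315,.2008,.125]]))
E
```

```text
clock: 3.45
position: [0.5312, 0.2013, 0.1987]
tool_rot: [[0.0, -0.002, 1.0], [-0.0, 1.0, 0.002], [-1.0, -0.0, 0.0]]
contact_force: [0.0, -0.3, 0.6]
finger_gap: 0.0497
[0.53123068 0.20131045 0.19872035] [ 0.0453829  -0.34227948  0.59485795]
[[314.68094419 239.23983986]]
```

View pics/w2.png

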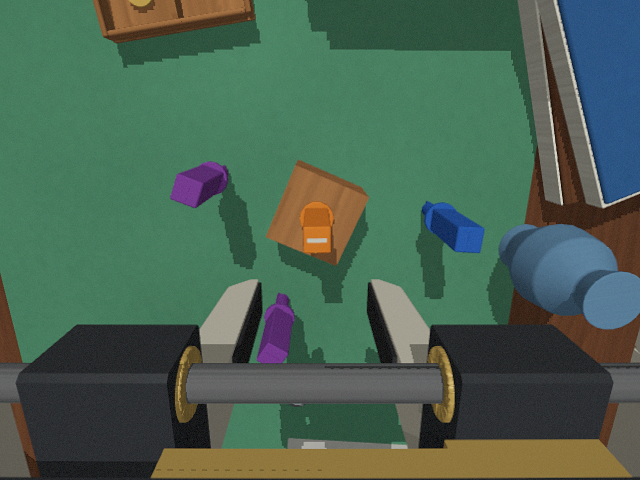

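```bash
python3 -m pendant '[0.0007,-0.0005,-0.035,0,0,0,-0.035,0,0,0,-0.028,0,0,0,-0.0115,0,0,0,0,0]' && python3 -m pendant '[0,0,0,0,0,0,0,0,0,0,0,0,0,0,0,0]' 0.012
```

```text
clock: 4.12
position: [0.5327, 0.1999, 0.0891]
tool_rot: [[-0.0, 0.0, 1.0], [-0.0, 1.0, -0.0], [-1.0, -0.0, -0.0]]
contact_force: [-0.3, -0.5, -0.1]
finger_gap: 0.05
clock: 4.62
position: [0.5328, 0.2006, 0.0894]
tool_rot: [[0.001, -0.001, 1.0], [0.0, 1.0, 0.001], [-1.0, 0.0, 0.001]]
contact_force: [-0.1, 0.3, 1.3]
finger_gap: 0.0198
```

```bash
python3 -m pendant '[0,0,0.02,0,0,0,0.03,0,0,0,0.025,0,0.0051,-0.0521,0,0,0.0051,-0.0521,0,0,0.0051,-0.0521,0,0,0.0051,-0.0521,0,0,0.0051,-0.0521,0,0,0.0051,-0.0521,0,0,0.0051,-0.0521,0,0,0,0,0,0,0,0,0,0]'
python3 - <<'E'
from h import *
o=manip.get_obs();print(o["position"],o["contact_force"])
for n in ("scene","wrist"):
  im=viewer.read_camera(n)[:,:,::-1]
  cv2.imwrite(f"pics/{n}3.png",im)
  if n=="scene": crop(im,230,150,150,120,5,"pics/s3c.png")
E
```

```text
clock: 6.12
position: [0.5681, -0.1638, 0.1638]
tool_rot: [[-0.0, -0.0, 1.0], [0.0, 1.0, 0.0], [-1.0, 0.0, -0.0]]
contact_force: [-0.1, 0.4, -1.2]
finger_gap: 0.02
[ 0.56812595 -0.16375534  0.16383316] [-0.14473288  0.44696269 -1.19346023]
```

View pics/s3c.png

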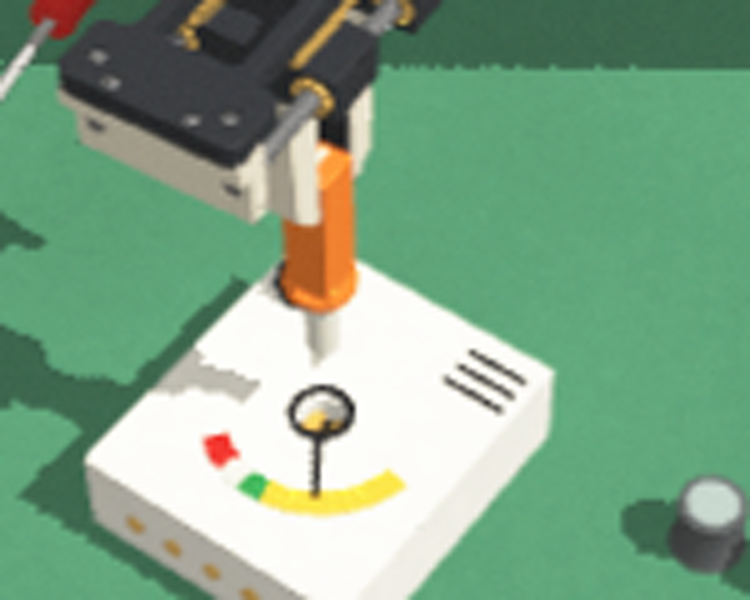

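View pics/wrist3.png

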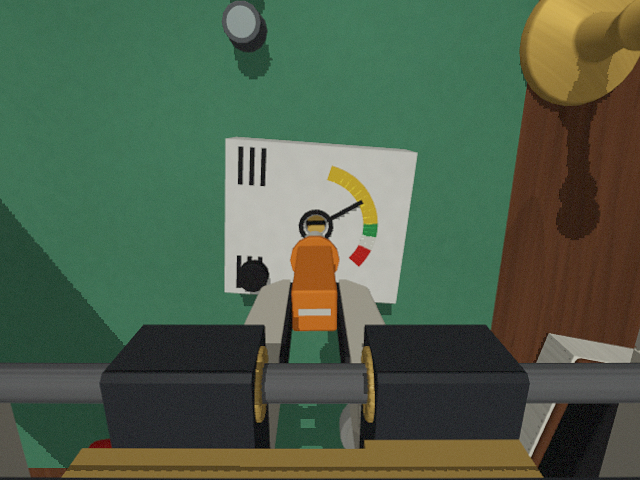

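```bash
python3 - <<'E'
from h import *
o=manip.get_obs();p=o["position"];tip=p[2]-.0794
cs=viewer.calibration("scene");cw=viewer.calibration("wrist")
f=lambda q:(q-[230,150])*5+2
ax=lambda x,y:[[x,y,tip+h] for h in (.0,.008,.045,.050,.115)]
print("scene crop pred at tcp",f(proj(cs,ax(p[0],p[1]))));print("y+2mm",f(proj(cs,ax(p[0],p[1]+.002))))
print("bore",f(proj(cs,[[.5688,-.1645,.045]])))
a=np.linspace(0,6.28,60)
fl=lambda z,r:np.c_[p[0]+r*np.cos(a),p[1]+r*np.sin(a),0*a+tip+z]
for z in (.045,.05):
  q=f(proj(cs,fl(z,.015)));print("flange",z,q.min(0),q.max(0))
q=f(proj(cs,fl(.008,.007)));print("shank end",q.min(0),q.max(0))
print("wrist",proj(cw,ax(p[0],p[1])),proj(cw,[[.5688,-.1645,.045],[.5681,-.1638,.045]]))
E
```

```text
scene crop pred at tcp [[323.4904591  358.58761538]
 [322.99275114 346.22341005]
 [320.61045007 286.94925979]
 [320.27799964 278.66534568]
 [315.70930649 164.5180134 ]]
y+2mm [[327.67966547 360.66141341]
 [327.20812255 348.30276987]
 [324.95103783 289.05370641]
 [324.63605822 280.77309008]
 [320.30737951 166.66597223]]
bore [[322.2040364  416.95909561]]
flange 0.045 [281.85595382 257.33808031] [359.36339902 317.10432473]
flange 0.05 [281.36519483 249.00963378] [359.18900906 308.86838663]
shank end [305.44080303 332.49994745] [340.54947284 360.06076766]
wrist [[314.30384981 236.35557968]
 [314.30492268 239.53020557]
 [314.31079263 256.90663648]
 [314.31172413 259.66520268]
 [314.32864776 309.83733245]] [[314.95224095 224.61161854]
 [314.11140308 223.79238251]]
```

```bash
python3 -m pendant '[0.0006,-0.0006,-0.015,0,0,0,-0.015,0,0,0,-0.006,0,0,0,-0.003,0,0,0,-0.002,0,0,0,0,0]'; python3 -m pendant '[0,0,-0.001,0,0,0,-0.001,0,0,0,0,0]'; python3 -c "
from h import *
o=manip.get_obs();print(o['position'],o['contact_force'],o['ft_torque'])"
```

```text
clock: 6.98
position: [0.569, -0.1648, 0.1232]
tool_rot: [[0.0, -0.001, 1.0], [-0.0, 1.0, 0.001], [-1.0, -0.0, 0.0]]
contact_force: [-0.3, -0.2, -1.3]
finger_gap: 0.0197
clock: 7.35
position: [0.5689, -0.1647, 0.121]
tool_rot: [[-0.0, -0.001, 1.0], [0.0, 1.0, 0.001], [-1.0, 0.0, -0.0]]
contact_force: [-0.5, -0.8, -0.7]
finger_gap: 0.0199
[ 0.56892742 -0.16472704  0.12100922] [-0.49014343 -0.83698041 -0.73506555] [-0.06897757  0.03668707  0.00936027]
```

```bash
python3 -m pendant '[0,0,-0.001,0,0,0,-0.001,0,0,0,0,0]'|grep -E "pos|force"
```

```text
position: [0.5689, -0.1647, 0.1189]
contact_force: [0.2, -0.5, -0.8]
```

```bash
python3 -m pendant '[0,0,-0.001,0,0,0,-0.001,0,0,0,0,0]'|grep -E "pos|force"
```

```text
position: [0.5689, -0.1647, 0.1169]
contact_force: [-0.2, -0.0, -0.6]
```

```bash
python3 -m pendant '[0,0,-0.001,0,0,0,-0.001,0,0,0,0,0]'|grep -E "pos|force"
```

```text
position: [0.5689, -0.1647, 0.1149]
contact_force: [0.2, -0.3, -0.8]
```

```bash
python3 -m pendant '[0,0,-0.001,0,0,0,0,0]'|grep -E "pos|force"
```

```text
position: [0.5689, -0.1647, 0.1139]
contact_force: [-0.0, -0.2, -0.8]
```

```bash
python3 -m pendant '[0,0,-0.001,0,0,0,-0.001,0,0,0,0,0]'|grep -E "pos|force"
```

```text
position: [0.5689, -0.1647, 0.1119]
contact_force: [0.1, -0.5, -0.5]
```

```bash
python3 -m pendant '[0,0,-0.001,0,0,0,0,0]'|grep -E "pos|force"
```

```text
position: [0.5689, -0.1647, 0.111]
contact_force: [1.2, -0.2, 0.3]
```

```bash
python3 -m pendant '[0,0,-0.001,0,0,0,0,0]'|grep -E "pos|force"
```

```text
position: [0.5689, -0.1647, 0.11]
contact_force: [0.3, -0.7, -0.0]
```

```bash
python3 -m pendant '[0,0,-0.001,0,0,0,0,0]'|grep -E "pos|force"
```

```text
position: [0.569, -0.1648, 0.1092]
contact_force: [-0.6, 0.2, 2.0]
```

```bash
python3 -m pendant '[0,0,-0.001,0,0,0,0,0]'|grep -E "pos|force"
```

```text
position: [0.5692, -0.1648, 0.1084]
contact_force: [-0.7, 0.3, 5.0]
```

```bash
python3 -m pendant '[0,0,0,-4,0,0,0,-4,0,0,0,0]'|grep -E "pos|force|rot"
python3 -c "
from h import *
o=manip.get_obs();print(o['clock'],o['position'],o['contact_force'],o['ft_torque'])
im=viewer.read_camera('scene')[:,:,::-1];crop(im,240,190,120,100,5,'pics/s4.png')"
```

```text
position: [0.5692, -0.1649, 0.1084]
tool_rot: [[0.001, 0.138, 0.99], [-0.0, 0.99, -0.138], [-1.0, -0.0, 0.001]]
contact_force: [0.3, -0.1, 4.9]
10.475 [ 0.56919375 -0.16490233  0.10837043] [ 0.31728861 -0.0608856   4.94300117] [-0.16999511  0.26742057  0.00070263]
```

View pics/s4.png

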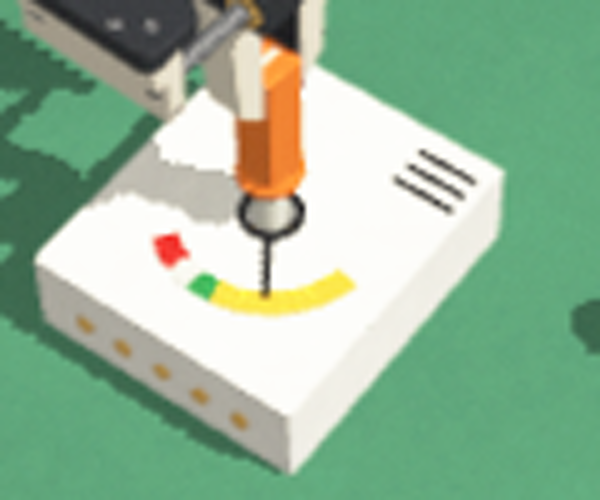

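```bash
python3 -m pendant '[0,0,0,-4,0,0,0,-4,0,0,0,0]'|grep -E "pos|force|rot"
python3 -c "
from h import *
o=manip.get_obs();print(o['clock'],o['position'],o['contact_force'],o['ft_torque'])
im=viewer.read_camera('scene')[:,:,::-1];crop(im,240,190,120,100,5,'pics/s5.png')"
```

```text
position: [0.5692, -0.1649, 0.1083]
tool_rot: [[0.001, 0.274, 0.962], [-0.0, 0.962, -0.274], [-1.0, -0.0, 0.001]]
contact_force: [-1.1, 0.4, 5.0]
10.9 [ 0.56917178 -0.16488631  0.1082884 ] [-1.08276817  0.3656278   5.00607063] [-0.20856618  0.19345652  0.02946897]
```

View pics/s5.png

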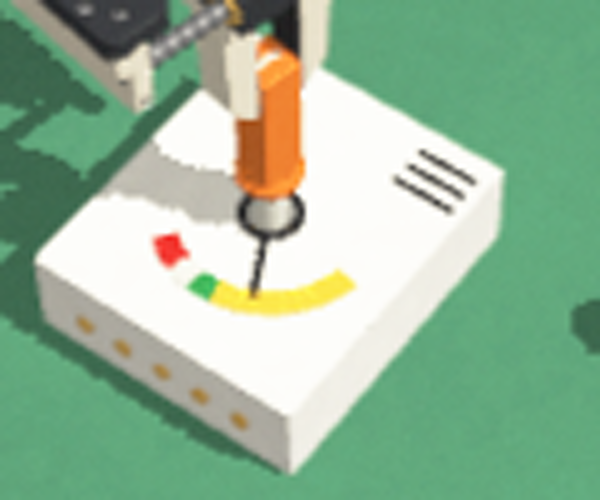

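```bash
cat >> h.py <<'E'
def pointer(im):
    c=viewer.calibration("scene");g=im.max(2)
    ys,xs=np.mgrid[190:270,240:350];xs=xs.ravel();ys=ys.ravel()
    W=plane(c,np.c_[xs,ys],.045)[:,:2]-np.array([.5680,-.1655])
    r=np.hypot(*W.T);a=np.arctan2(W[:,1],W[:,0])+.068
    v=im[ys,xs].astype(int)
    k=(r>.024)&(r<.042)&(abs(a)<1.3)&(v.max(1)<140)
    if k.sum()<3: return None
    w=(150-v.max(1)[k]);D=W[k]
    # line fit through dark pixels weighted; tail end
    gk=(r>.035)&(r<.055)&(abs(a)<.6)&(v[:,1]>v[:,2]+40)&(v[:,1]>v[:,0]+40)
    return k.sum(),np.average(a[k],weights=w),a[gk].mean() if gk.sum() else None
E
python3 - <<'E'
from h import *
print(pointer(cv2.imread("pics/scene0.png")),pointer(cv2.imread("pics/scene3.png")))
im=viewer.read_camera('scene')[:,:,::-1].copy();print(pointer(im))
E
```

```text
(np.int64(9), np.float64(0.5821735333469208), np.float64(-0.020881144531228576)) (np.int64(7), np.float64(0.584369985394301), np.float64(-0.020881144531228576))
(np.int64(9), np.float64(0.4459396442216038), np.float64(-0.020881144531228576))
```

```bash
python3 -m pendant '[0,0,0,-4,0,0,0,-4,0,0,0,-4,0,0,0,-4,0,0,0,-4,0,0,0,0]'|grep -E "pos|force|rot"
python3 -c "
from h import *
o=manip.get_obs();print(o['clock'],o['position'],o['contact_force'],o['ft_torque'])
im=viewer.read_camera('scene')[:,:,::-1].copy();crop(im,240,190,120,100,5,'pics/s6.png');print(pointer(im))"
```

```text
position: [0.5691, -0.1649, 0.1083]
tool_rot: [[0.001, 0.586, 0.81], [-0.0, 0.81, -0.586], [-1.0, 0.0, 0.001]]
contact_force: [-1.5, -0.8, 4.6]
11.75 [ 0.56914452 -0.16489446  0.1083038 ] [-1.52153702 -0.77840453  4.59743396] [-0.14377771  0.25727067 -0.02009743]
(np.int64(10), np.float64(0.08581557033842342), np.float64(-0.024752480295996093))
```

View pics/s6.png

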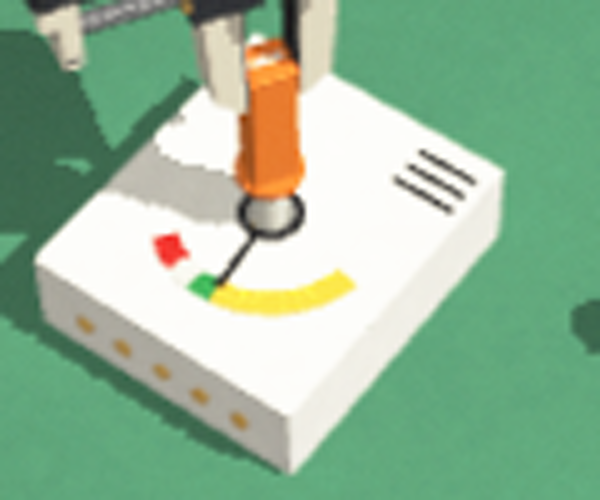

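```bash
python3 -m pendant '[0,0,0,-3,0,0,0,-2.5,0,0,0,0]'|grep -E "pos|force|rot"
python3 -c "
from h import *
o=manip.get_obs();print(o['clock'],o['position'],o['contact_force'],o['ft_torque'])
im=viewer.read_camera('scene')[:,:,::-1].copy();crop(im,240,190,120,100,5,'pics/s7.png');print(pointer(im))"
```

```text
position: [0.5691, -0.1649, 0.1083]
tool_rot: [[0.0, 0.661, 0.75], [-0.0, 0.75, -0.661], [-1.0, 0.0, 0.001]]
contact_force: [-1.3, -0.4, 5.0]
12.175 [ 0.56912728 -0.16485142  0.10826508] [-1.26121508 -0.41684108  5.0313491 ] [-0.13645371  0.34588435 -0.02185021]
(np.int64(9), np.float64(-0.004951780972656556), np.float64(-0.025232254974862374))
```

View pics/s7.png

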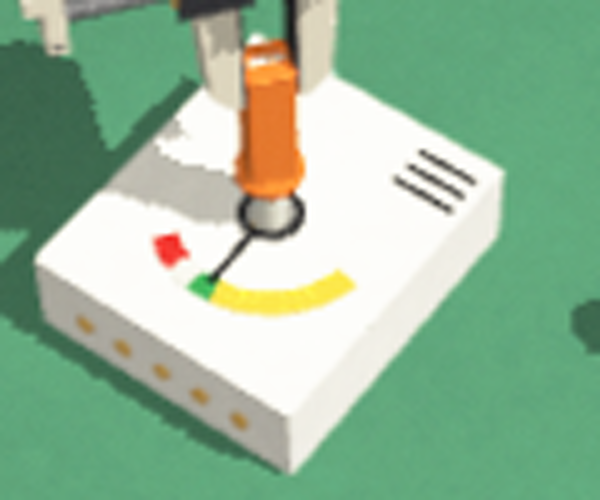

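```bash
python3 -m pendant '[0,0,0,4,0,0,0.003,0,0,0,0.008,0,0,0,0.015,0,0,0,0.015,0,0,0,0.015,0,0,0,0,0]'|grep -E "pos|force|rot"
python3 -c "
from h import *
im=viewer.read_camera('scene')[:,:,::-1].copy();crop(im,230,150,150,120,5,'pics/s8.png');print(pointer(im))
im=viewer.read_camera('wrist')[:,:,::-1].copy();crop(im,220,100,200,150,4,'pics/w8.png');cv2.imwrite('pics/w8f.png',im)
o=manip.get_obs();print(o['clock'],o['position'],o['joints'])"
```

```text
position: [0.5696, -0.165, 0.1656]
tool_rot: [[0.002, 0.608, 0.794], [-0.001, 0.794, -0.608], [-1.0, 0.001, 0.002]]
contact_force: [-1.0, 0.9, -0.5]
(np.int64(9), np.float64(-0.005029140403445022), np.float64(-0.025232254974862374))
13.2 [ 0.56881742 -0.16471541  0.16392637] [-3.60463533e-01  4.62897022e-01  1.57406953e+00 -1.22256519e-05
  1.10473954e+00  2.93275489e-01]
```

View pics/s8.png

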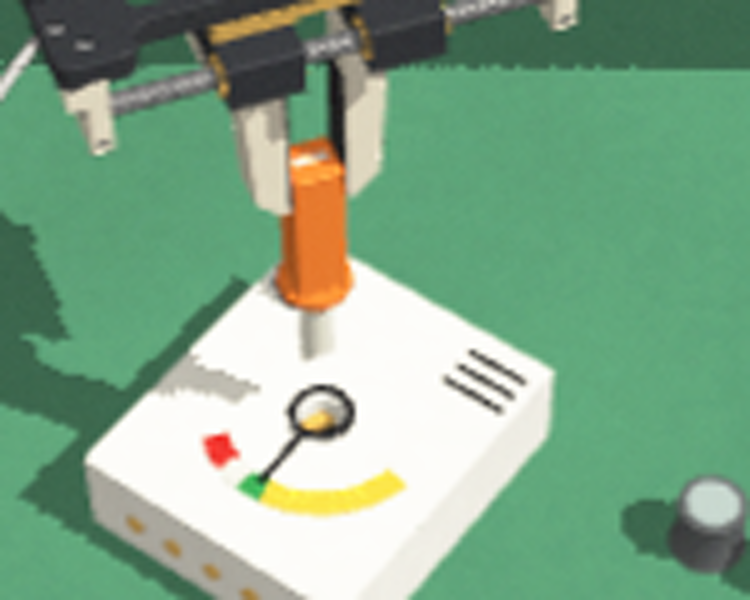

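View pics/w8.png

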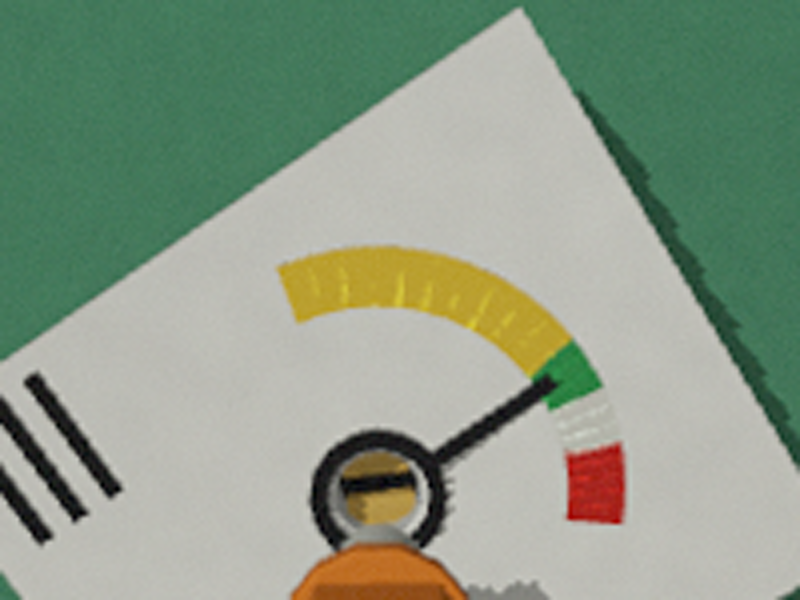

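```bash
python3 -m pendant '[-0.0052,0.0522,0,5.35,-0.0052,0.0522,0,5.35,-0.0052,0.0522,0,5.35,-0.0052,0.0522,0,5.35,-0.0052,0.0522,0,5.35,-0.0052,0.0522,0,5.35,-0.0052,0.0522,0,5.35,0,0,0,0,0,0,0,0,0,0,0,0]'
python3 - <<'E'
from h import *
np.set_printoptions(precision=1,suppress=True)
o=manip.get_obs();p=o["position"];tip=p[2]-.0794;print(o["clock"],p.round(4))
im=viewer.read_camera('scene')[:,:,::-1].copy();crop(im,410,200,130,130,5,'pics/s9.png')
it=viewer.read_camera('top')[:,:,::-1].copy();cv2.imwrite("pics/t9f.png",it);cv2.imwrite("pics/s9f.png",im)
cs=viewer.calibration("scene");f=lambda q:(q-[410,200])*5+2
print("axis",f(proj(cs,[[p[0],p[1],tip+h] for h in (0,.008,.045,.05,.115)])))
print("mouth",f(proj(cs,[[.5322,.2007,.055]])))
E
```

```text
clock: 14.45
position: [0.5327, 0.1995, 0.1638]
tool_rot: [[-0.0, 0.002, 1.0], [-0.0, 1.0, -0.002], [-1.0, -0.0, -0.0]]
contact_force: [-0.4, 0.0, -0.4]
finger_gap: 0.0197
14.45 [0.5 0.2 0.2]
axis [[305.5 455. ]
 [311.1 443.9]
 [337.9 390.4]
 [341.6 382.9]
 [393.6 279. ]]
mouth [[289.1 495.1]]
```

View pics/s9.png

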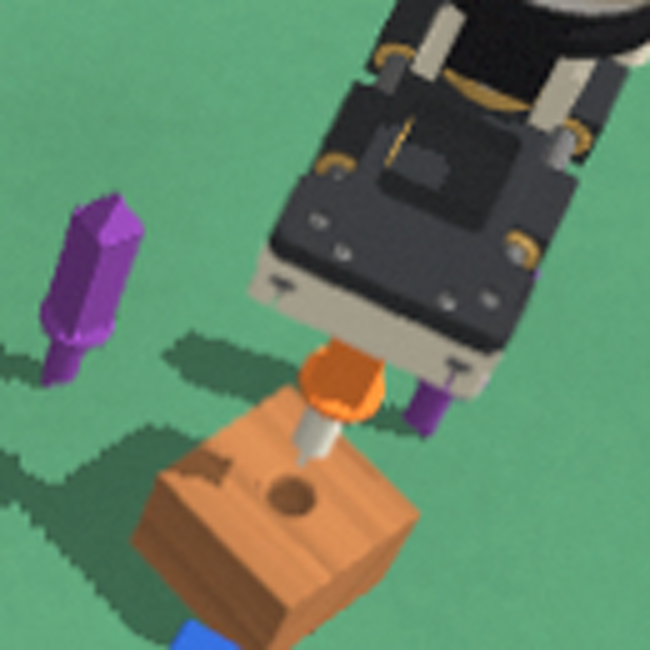

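```bash
python3 -m pendant '[0,0.0002,-0.018,0,0,0,-0.01,0,0,0,-0.004,0,0,0,-0.002,0,0,0,-0.002,0,0,0,0,0]'|grep -E "pos|force"
```

```text
position: [0.5326, 0.2009, 0.1282]
contact_force: [0.3, 0.3, -0.9]
```

```bash
python3 -m pendant '[0,0,-0.004,0,0,0,-0.004,0,0,0,0,0]'|grep -E "pos|force"
```

```text
position: [0.5323, 0.2008, 0.1196]
contact_force: [-0.5, -1.0, -0.5]
```

```bash
python3 -m pendant '[0,0,-0.006,0,0,0,-0.006,0,0,0,-0.006,0,0,0,-0.005,0,0,0,-0.004,0,0,0,0,0]'|grep -E "pos|force"
```

```text
position: [0.5324, 0.2008, 0.0927]
contact_force: [-0.5, -0.0, -0.2]
```

```bash
python3 -m pendant '[0,0,-0.001,0,0,0,-0.001,0,0,0,0,0]'|grep -E "pos|force"
```

```text
position: [0.5326, 0.2009, 0.091]
contact_force: [0.8, -0.3, -0.8]
```

```bash
python3 -m pendant '[0,0,-0.0007,0,0,0,-0.0007,0,0,0,0,0]'|grep -E "pos|force"
```

```text
position: [0.5325, 0.2009, 0.0896]
contact_force: [-0.5, 0.1, 0.5]
```

```bash
python3 -m pendant '[0,0,-0.0005,0,0,0,0,0]'|grep -E "pos|force"
```

```text
position: [0.5326, 0.2009, 0.0894]
contact_force: [-0.6, -0.7, 3.6]
```

Seated: contact at 3.6 N at the original height. Release and go up.

```bash
python3 -m pendant '[0,0,0,0,0,0,0,0,0,0,0,0]' 0.05|grep -E "gap|force" ; python3 -m pendant '[0,0,0.01,0,0,0,0.03,0,0,0,0.05,0,0,0,0.05,0,-0.05,0,0.03,0,-0.06,0,0,0,-0.06,0,0,0,-0.06,0,0,0,0,0,0,0,0,0,0,0]'
python3 - <<'E'
from h import *
for n in ("scene","top"):
    im=viewer.read_camera(n)[:,:,::-1].copy();cv2.imwrite(f"pics/{n}10.png",im)
    if n=="scene":
        print(pointer(im))
        a=cv2.resize(im[180:300,230:360],None,fx=3,fy=3,interpolation=2);b=cv2.resize(im[260:340,425:505],None,fx=4.5,fy=4.5,interpolation=2)
        cv2.imwrite("pics/c10.png",np.hstack([a,b]))
print(manip.get_obs()["clock"])
E
```

```text
contact_force: [-0.5, 0.3, 0.5]
finger_gap: 0.0456
clock: 19.05
position: [0.3032, 0.2011, 0.2599]
tool_rot: [[0.002, -0.0, 1.0], [0.001, 1.0, 0.0], [-1.0, 0.001, 0.002]]
contact_force: [1.0, -0.4, -0.1]
finger_gap: 0.0501
(np.int64(9), np.float64(-0.005715026293767723), np.float64(-0.025232254974862374))
19.15
```

View pics/c10.png

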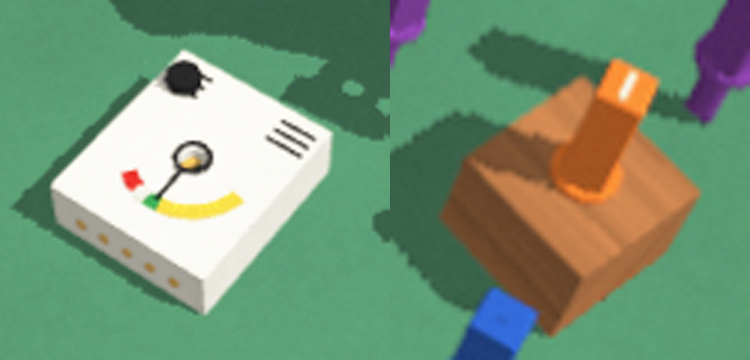

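View pics/top10.png

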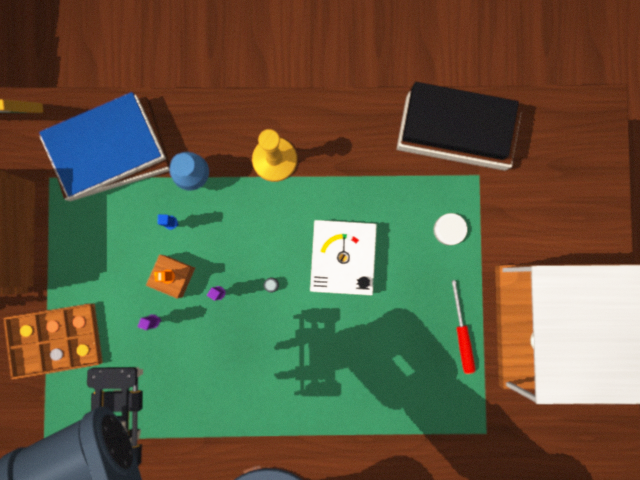

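The scene crop shows the pointer meeting the green band at (152,203), and the tool seated with its top at (628,86), exactly where it was at the start. In the top view nothing else has moved.

```bash
python3 -c "
from workcell import finish_job
print(finish_job())"
```

```text
the job is handed in; nothing more can be done
None
```

The trimmer is set in the green band, and the tuning tool is back upright in its stand, released. I handed the job in at about 19 s of the 72 s allowed.

- **Turning:** The blade went down the bore close to the slot's direction and met the spring about 14.5 mm below the mouth. I pressed at about 5–6 N. The pointer started to follow after about 8° of play, and I turned the tool 41.5° clockwise in all. I then backed off 4° within the play and lifted out.
- **Pointer:** The last reading was about -0.005 rad, and it did not change after I withdrew the tool. The same method reads the green centre at -0.025 rad, so expect an error of about 0.02 rad. The close-up from the wrist camera also shows the pointer mid-green.
- **Tool in stand:** It seated at the same height as at the start, with the contact force returning there (3.6 N). In the last picture it sits exactly where it stood before.
- **Everything else:** The final top view shows nothing else moved, with the arm clear of everything. None of these checks failed. The measured positions from different cameras differed by about 1 mm at most in the horizontal plane.

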